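# Shut and lock the control-box cover with its quarter-turn cam

## Robot

A 6-joint arm with a two-finger parallel gripper is mounted at the origin on a cart in front of the work surface, level with it; the furniture and walls round the work are solid. World frame = base frame: x ahead of the robot, y to its left, z up, the work surface at z = 0. Lengths are in m, angles in rad, forces in N, time in s.
With the tool pointing down it reaches from about 0.275 to 0.975 m from the base axis. Payload 8.4 kg.
Tool frame: the origin (TCP) lies midway between the tips of the shut fingers; the grasp point (between the pads) lies 19 mm behind it (grasp_offset is the distance from the TCP to the grasp point, in m); z points along the fingers, y is the line along which they close (so a half turn about z gives the same grasp; the last joint's range is limited). The gripper opens to 92 mm and grips with 3 to 60 N. Pads are 20 mm wide; open, the fingers measure 128 mm over their backs; the gripper's body (75 mm by 189 mm) begins 69 mm behind the grasp point.
Start: joints at [-1.191, 0.353, 1.633, -0, 1.155, -0.002], TCP at [0.233, -0.58, 0.215] pointing down, gripper open.
Joint ranges: [-2.63, 2.63], [-0.92, 2.1], [0.06, 2.66], [-1.3, 4.44], [0, 2.69], [-3.02, 3.02]. Speed limits (rad/s): [2.22, 2.22, 2.79, 3.14, 3.14, 3.14].

## Interface

Orientations are given as a rotation vector (axis times angle).
In Python, from cell import state, snapshot, camera_params, hand_in, spot_in, grasp_offset gives the robot as it stands.
- The arm moves only by the shell command python3 -m inch 'ROWS' [FORCE]. ROWS is JSON, a list of rows, each a list of 3 entries, a list of its own where there are three numbers: the closure, from 0 (fully open) to 1 (shut), then the shift along the tool's x, y, z normalised to -1 to 1, where 1 is 0.15 m, then the turn, a rotation vector about the tool's x, y, z normalised to -1 to 1, where 1 is pi/2 rad. A call has 1 to 10 rows; each row shifts and turns the commanded pose from where the row before left it, along the tool's axes as they then stand; what a row does not reach is not made up. A row lasts 1/10 s, in which the tool goes at most 50 mm and 8.59 degrees, less where a joint would pass 70% of its speed; a pose out of reach is approached as far as the arm can. A call with a number of a shift or a turn outside -1 to 1 is refused whole. A call with a gripper value outside its range is refused whole. The fingers move at their own pace and stop on an object; FORCE is the grip in N (left out, the last holds). Time passes only in rows, so rows that do not move let the fingers close. It gives the time, the measured TCP pose, the force, the opening and the grip force at its end, in the units of the state.
- state(): the state, without advancing time (a new reading comes with each control period).
- snapshot(name): name is "scene" or "top" or "wrist"; returns the picture (420x560x3 uint8, blue, green, red); there is no depth.
- camera_params(name): a dict with "camera_matrix" (3x3 intrinsics, pixels), "rvec" (rotation vector, rad) and "tvec" (3), from world to camera coordinates, as OpenCV has them. Camera axes: x right, y down, z forward; pixel columns grow to the right and rows downward; lengths in m; the calibration is good to about 2 mm. A picture is of the moment at which its call begins: read the wrist's pose just before it. camera_params takes no time and is no camera call; for the wrist camera it gives the pose at the moment of the call.
- hand_in(): hands the job in; it is judged then, once.
Trained networks look in the newest picture that a camera, given by its name, has taken for a name from the list of things; names that differ only in an ending like _2 or _b are one class to them, and where a whole thing is asked for, a point or a joint stands for the part that bears it (a point fixed in the world has none). Each returns a list of dicts, best first, with "confidence" (0 to 1); they miss things now and then, are a little off and sometimes report something else, mostly with a low value. They report only what shows in the picture. A call takes as long as a camera call.
- spot_in(camera, thing): "point" ([x, y, z] in m, in world coordinates, good to about 4 mm: the middle of the surface that is visible of it).
The state is a dict: "t": time; "qpos": joint angles; "qd": joint speeds; "effort": joint torques, N m; "tool_pos": TCP position; "eef_rot": TCP orientation; "force": force on the tool from outside, world axes, zero at the start; "torque": the same for the moment, N m; "grip_width": finger opening in m; "finger_force": force on a finger pad.
Only numpy, scipy, OpenCV 4.12 (cv2) and the standard library are available. Lean on these libraries where they do the work, as an engineer would, in place of code of your own. Each camera call takes 0.05 s, during which the arm holds its last target. There are 200 camera calls.

## Task

Shut the lathe's control box: with a fingertip in the slot of the round quarter-turn fastener, press the sprung cover fully down and, keeping it down, turn the fastener clockwise to its stop so that the cover stays locked when you let go. Nothing is to be grasped or lifted, neither the cover nor the small things standing beside the box, which stay where they are.

Things in the scene. Friction and masses are not known exactly. Their poses are not given: they have to be found in the camera images.
- enclosure: grey steel control box on its back, fixed to the bench, 240 (x) x 260 (y) x 70 mm high. Origin: centre of its underside, z up. Hinge line along y at x +120, z 70 mm (side with three black cable glands); it opens at the -x side. With the cover shut the fastener's axis is vertical at x -30, y 0; slot floor at z 79, cover plate top at z 76, tops of fastener and collar at z 93 mm.
- cover (a joint): hinge angle of the cover (rad), a 6 mm grey plate 242 x 262 mm: 0 = fully shut (hard stop), positive = open. A spring lifts it: it starts about 0.3 open and rises again unless locked; 2 to 3 N down at the fastener shuts it. The cam's tongue passes under its keeper only while the cover is within 0.015 of shut; locked and let go, it rests at about 0.02.
- latch (a joint): turn of the fastener (rad): 0 = unlocked, slot at right angles to the hinge; grows clockwise seen from above to 1.571 = locked, at the stop, slot parallel to the hinge and in line with two small raised ribs on the cover. Starts between 0 and 0.35, stays where it is left, takes about 0.1 N m to turn.
- latch_slot (a point): centre of the slot's floor, on the turning axis (z, out of the cover); x runs along the slot. The fastener is a dark disc 120 mm across with a slot 40 mm wide, 14 mm deep right across it (bright floor), flush in a fixed aluminium collar 127 mm inside, 150 mm outside. It turns only by the slot: e.g. closed fingertips 36 mm off the axis, pushed round in an arc, turning with the slot.
- turned_box: small lidded wooden box, 57 mm across, 64 mm high, loose, on the +y side of the control box; origin at the centre of its underside. To be left alone.
- masking_tape: roll of masking tape lying flat, 104 mm across, 25 mm high, loose, on the +y side of the control box; origin at the centre of its underside. To be left alone.
- spin_top: wooden spinning top standing on its foot with the stem up, 62 mm across, 50 mm high, loose, on the -y side of the control box; origin at the centre of its underside. To be left alone.
- ca_glue: small brown bottle with a black pointed cap, 33 mm across, 102 mm high, loose, on the -y side of the control box; origin at the centre of its underside. To be left alone.

How it is judged:
By the outcome, as a careful person would: the job done as asked, in the order asked, and still so for the second after the job is handed in, with the robot touching nothing.
It also fails if it takes over 38 s, if anything falls off the work surface, if the arm or the gripper's body presses on something with over 40 N, if the wrist force passes 120 N, or if a joint passes its speed limit or range.

## Working session

There is one attempt and no reset: what is moved stays moved. The work goes in short steps, Python scripts to look and compute and a shell command to move; the robot and the scene stay as the last step left them, time stands still between calls to the robot, and variables do not carry over. Pictures are saved under pics/ and viewed, at most 10 in all, crops included, and the job is handed in when it is done.

```bash
ls; mkdir -p pics
python3 - <<'E'
from cell import *
import cv2
s=state();print(s)
for c in("scene","top"):
    cv2.imwrite(f"pics/{c}0.png",snapshot(c))
    for n in("enclosure","cover","latch","latch_slot","turned_box","masking_tape","spin_top","ca_glue"):
        print(c,n,[( [round(float(v),3) for v in d["point"]],round(d["confidence"],2)) for d in spot_in(c,n)[:2]])
E
```

```text
pics
{'t': 0.0, 'qpos': array([-1.19137023e+00,  3.53658117e-01,  1.63413348e+00,  2.22108612e-06,
        1.15524145e+00, -2.42094393e-03]), 'qd': array([-1.51834238e-03, -5.93904139e-04, -7.70005718e-05,  3.92458084e-04,
        1.13510932e-03, -5.02342675e-04]), 'effort': array([ 1.96534586e-05, -5.93848622e+01, -3.34216833e+01,  6.96349866e-02,
        2.33255496e-02, -1.24267294e-04]), 'tool_pos': array([ 0.23269485, -0.57951274,  0.21385777]), 'eef_rot': array([-3.08311874e+00, -5.95896619e-01,  4.20651651e-04]), 'force': array([-0.34012693,  0.74798928,  0.49777713]), 'torque': array([ 0.03404256,  0.0298937 , -0.01932759]), 'finger_force': 0.0, 'grip_width': 0.09181241955727999}
scene enclosure [([0.519, -0.045, 0.093], 0.97)]
scene cover [([0.539, -0.075, 0.132], 0.9)]
scene latch [([0.526, -0.116, 0.142], 0.55)]
scene latch_slot []
scene turned_box [([0.409, 0.103, 0.051], 0.93)]
scene masking_tape [([0.572, 0.12, 0.025], 0.83)]
scene spin_top [([0.522, -0.047, 0.091], 0.43)]
scene ca_glue []
top enclosure [([0.54, -0.095, 0.121], 0.75)]
top cover [([0.542, -0.098, 0.129], 0.6)]
top latch [([0.524, -0.104, 0.138], 0.64), ([0.415, 0.09, 0.048], 0.35)]
top latch_slot [([0.53, -0.106, 0.143], 0.6)]
top turned_box [([0.414, 0.089, 0.052], 0.75), ([0.579, 0.113, 0.018], 0.72)]
top masking_tape [([0.575, 0.114, 0.023], 0.82), ([0.634, -0.278, 0.06], 0.18)]
top spin_top [([0.511, -0.311, 0.019], 0.81)]
top ca_glue [([0.634, -0.276, 0.059], 0.48)]
```

View pics/scene0.png

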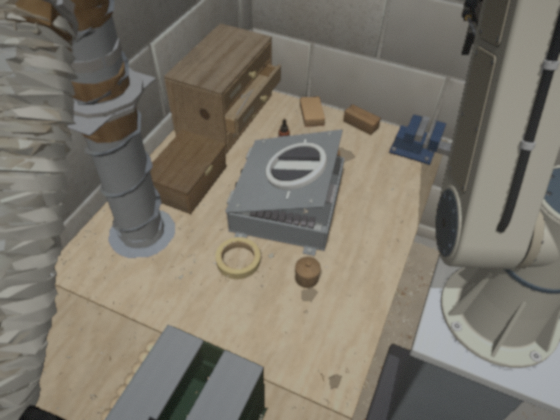

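View pics/top0.png

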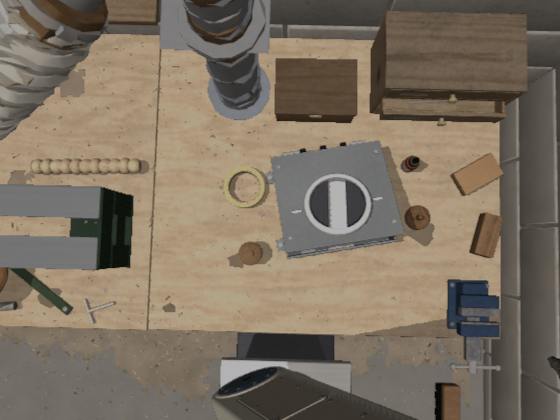

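The scene view shows the box mid-bench, cover lifted towards the robot. The top view shows its hinge side (glands near (320,150)) facing away from the robot, the fastener at about (338,204) with the slot near vertical in the image, and ribs at (296,212) and (374,199). I'll zoom in for a pose fit.

Run:
```python
import cv2
from cell import *
i=cv2.imread("pics/top0.png");cv2.imwrite("pics/topc.png",cv2.resize(i[130:270,250:430],None,fx=4,fy=4,interpolation=cv2.INTER_CUBIC))
for c in("top","scene"):
  p=camera_params(c);print(p)
```

```text
{'camera_matrix': array([[495.76458794,   0.        , 282.97705203],
       [  0.        , 495.76458794, 207.75339446],
       [  0.        ,   0.        ,   1.        ]]), 'rvec': array([ 2.20731992, -2.1501086 ,  0.07594581]), 'tvec': array([0.00201046, 0.5240895 , 1.19934716])}
{'camera_matrix': array([[486.87805577,   0.        , 278.74532697],
       [  0.        , 486.87805577, 214.88606807],
       [  0.        ,   0.        ,   1.        ]]), 'rvec': array([ 0.60402901, -2.76431955,  1.02235753]), 'tvec': array([0.474443  , 0.21246978, 1.05372687])}
```

View pics/topc.png

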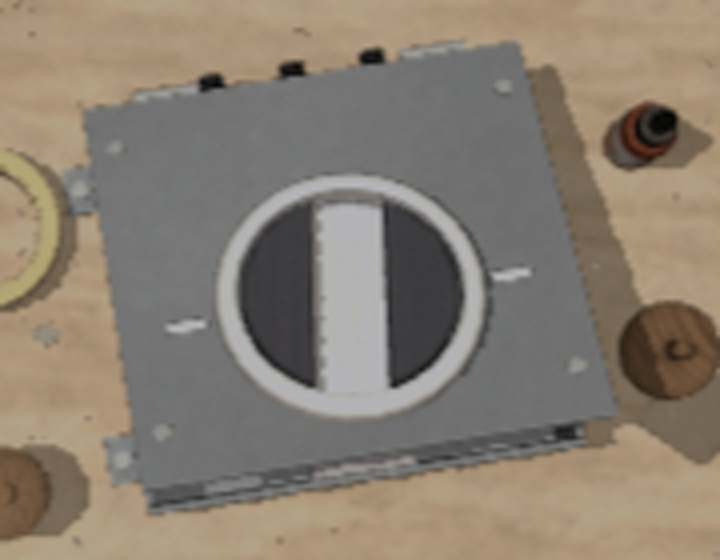

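The crop shows the cover's corners at crop (85,108), (518,42), (616,412), (147,488), ribs at (186,326) and (512,274), and the slot midline from (350,203) to (355,390). I'll fit the pose from these.

```bash
cat > fit.py <<'E'
import numpy as np,cv2
from scipy.optimize import least_squares
from cell import camera_params
P=camera_params("top");S=camera_params("scene")
def proj(p,X): return cv2.projectPoints(np.array(X,float),p["rvec"],p["tvec"],p["camera_matrix"],None)[0][:,0]
def cov(v,pts):  # box-frame (shut) points on cover -> world
    x,y,yaw,th=v[:4];X=np.array(pts,float)-[.12,0,.07]
    # opening at -x rises
    c,s=np.cos(th),np.sin(th);X=np.c_[X[:,0]*c+X[:,2]*s,X[:,1],-X[:,0]*s+X[:,2]*c]+[.12,0,.07]
    c,s=np.cos(yaw),np.sin(yaw);return np.c_[x+c*X[:,0]-s*X[:,1],y+s*X[:,0]+c*X[:,1],X[:,2]]
def pts(v):
    r=v[4];C=[[.121,.131,.076],[.121,-.131,.076],[-.121,-.131,.076],[-.121,.131,.076],[-.03,r,.076],[-.03,-r,.076],[-.03,0,.093]]
    a=v[5];u=np.array([-np.cos(a),np.sin(a),0]) # clockwise from above growth
    o=np.array([-.03,0,.079]);C+=[o+.058*u,o-.058*u];return cov(v,C)
m=np.array([[85,108],[518,42],[616,412],[147,488],[186,326],[512,274],[352,296],[355,390],[350,203]])/4.+[250,130]
E
python3 - <<'E'
from fit import *
f=least_squares(lambda v:(proj(P,pts(v))-m).ravel(),[.54,-.1,0.15,.3,.09,.2],loss="soft_l1")
v=f.x;print(v.round(4));print((proj(P,pts(v))-m).round(1).tolist())
print("scene",proj(S,pts(v)).round(0).tolist())
o=[[-.03,0,.079],[-.03,0,.093]];print(cov(v,o).round(4));v2=v.copy();v2[3]=0;print(cov(v2,o).round(4))
print(pts(v)[:4].round(3))
np.save("v.npy",v)
E
```

```text
[ 0.5427 -0.104   0.1839  0.3606  0.0925  0.1671]
[[-0.4, -0.2], [0.5, -0.9], [1.4, 0.1], [-0.9, 0.1], [0.4, 0.0], [0.4, 0.1], [-0.1, -2.2], [-0.4, 1.0], [-0.4, 0.8]]
scene [[224.0, 211.0], [255.0, 139.0], [342.0, 128.0], [323.0, 205.0], [288.0, 195.0], [305.0, 142.0], [294.0, 161.0], [318.0, 166.0], [275.0, 165.0]]
[[ 0.5258 -0.1071  0.1313]
 [ 0.5307 -0.1062  0.1444]]
[[ 0.5132 -0.1095  0.079 ]
 [ 0.5132 -0.1095  0.093 ]]
[[ 0.64   0.047  0.075]
 [ 0.688 -0.21   0.075]
 [ 0.465 -0.252  0.161]
 [ 0.417  0.006  0.161]]
```

```bash
python3 -m inch '[[1,[0.19,-0.165,-0.06],[0,0,0]],[1,[0.19,-0.165,-0.06],[0,0,0]],[1,[0.19,-0.165,-0.06],[0,0,0]],[1,[0.19,-0.165,-0.06],[0,0,0]],[1,[0.19,-0.165,-0.06],[0,0,0]],[1,[0.19,-0.165,-0.06],[0,0,0]],[1,[0.19,-0.165,-0.06],[0,0,0]]]' 20
python3 -m inch '[[1,[0.19,-0.165,-0.03],[0,0,0]],[1,[0.19,-0.165,-0.03],[0,0,0]],[1,[0.19,-0.165,-0.03],[0,0,0]],[1,[0.19,-0.165,0],[0,0,0]],[1,[0.19,-0.165,0],[0,0,0]],[1,[0.19,-0.165,0],[0,0,0]],[1,[0.19,-0.165,0],[0,0,0]]]'
python3 -m inch '[[1,[0,0,0],[0,0,-0.085]],[1,[0,0,0],[0,0,-0.085]],[1,[0,0,0],[0,0,-0.085]],[1,[0,0,0],[0,0,-0.085]],[1,[0,0,0],[0,0,-0.085]],[1,[0,0,0],[0,0,-0.085]],[1,[0,0,0],[0,0,-0.085]],[1,[0,0,0],[0,0,-0.085]],[1,[0,0,0],[0,0,-0.085]],[1,[0,0,0],[0,0,0]]]'
python3 - <<'E'
from cell import *
import cv2
s=state();print(s["t"],s["tool_pos"],s["eef_rot"],s["qpos"],s["force"],s["grip_width"])
cv2.imwrite("pics/w1.png",snapshot("wrist"))
for n in("latch","latch_slot","cover"):print(n,[(d["point"],d["confidence"]) for d in spot_in("wrist",n)[:1]])
p=camera_params("wrist");R=cv2.Rodrigues(p["rvec"])[0];print("cam",-R.T@p["tvec"],R[2])
from fit import *
v=np.load("v.npy");print(proj(p,pts(v)).round(0).tolist())
E
```

```text
t: 1.6
tool_pos: [0.3539, -0.3435, 0.2781]
eef_rot: [3.084, 0.596, 0.0]
force: [1.2, -0.1, -0.5]
grip_width: 0.0382
finger_force: 0.0
t: 2.3
tool_pos: [0.4745, -0.1083, 0.2914]
eef_rot: [3.084, 0.596, 0.001]
force: [0.2, -0.4, -0.4]
grip_width: 0.0006
finger_force: 0.0
t: 3.3
tool_pos: [0.474, -0.1098, 0.2911]
eef_rot: [2.205, 2.238, 0.0]
force: [-0.5, -0.5, 0.1]
grip_width: 0.0005
finger_force: 0.0
3.3 [ 0.47398337 -0.10976324  0.291149  ] [2.20509591e+00 2.23756430e+00 9.68577237e-05] [-2.30658507e-01  6.23845755e-02  1.82714186e+00  1.51027917e-05
  1.25197127e+00 -2.45279624e-01] [-0.5333669  -0.52562795  0.1275219 ] 0.0004798796044408521
latch [([0.5253, -0.103, 0.1419], 0.76)]
latch_slot [([0.5246, -0.1016, 0.1408], 0.65)]
cover [([0.5398, -0.0704, 0.1304], 0.76)]
cam [ 0.47423502 -0.03081082  0.46207628] [ 0.00277744 -0.27874194 -0.96036202]
[[457.0, 18.0], [467.0, 274.0], [265.0, 352.0], [201.0, 52.0], [318.0, 87.0], [345.0, 284.0], [342.0, 196.0], [273.0, 199.0], [388.0, 189.0]]
```

View pics/w1.png

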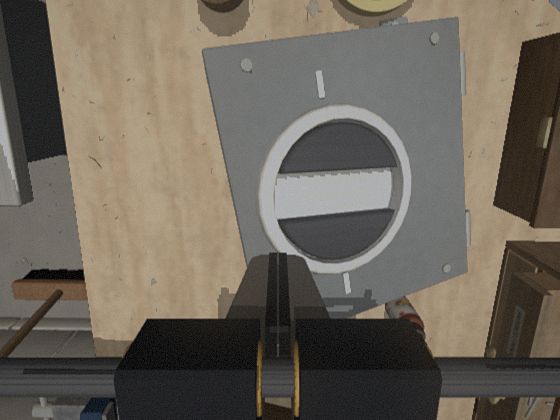

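The wrist view shows the cover, ribs at (321,84) and (347,284), and the slot floor from (276,199) to (391,188). These lie within a few pixels of the fit, so I'll refit jointly and compute the approach.

Run:
```python
from fit import *
W=camera_params("wrist")
mw=np.array([[458,18],[467,272],[np.nan]*2,[204,49],[321,84],[347,284],[np.nan]*2,[276,199],[391,188]])
mt=m.copy();mt[6]=np.nan
f=lambda v:np.nan_to_num(np.r_[(proj(P,pts(v))-mt).ravel()*2,(proj(W,pts(v))-mw).ravel()])
r=least_squares(f,np.load("v.npy"),loss="soft_l1");v=r.x;print(v.round(4));print(r.fun.reshape(-1,2).round(1).tolist());np.save("v.npy",v)
a=v[5];u=np.array([-np.cos(a),np.sin(a),0]);print("slot world dir",v[2]-a)
for th in(v[3],.2,.1,0):
    w=v.copy();w[3]=th;print(round(th,3),[cov(w,[np.array([-.03,0,.079])+q*u]).round(4)[0].tolist() for q in(0,.018,.032,.036,.054)])
```

```text
[ 0.5431 -0.1033  0.1803  0.3762  0.0925  0.1565]
[[-1.2, -1.2], [0.8, -2.0], [2.5, -1.2], [-3.1, -1.8], [-0.2, -1.6], [0.3, -0.9], [0.0, 0.0], [-1.1, 0.3], [-1.9, 0.4], [0.1, -0.1], [0.0, 1.3], [0.0, 0.0], [-1.4, -0.0], [-0.9, 1.3], [-0.3, 0.7], [0.0, 0.0], [-0.7, -0.3], [-1.0, -0.2]]
slot world dir 0.023858981181580446
0.376 [[0.5272, -0.1062, 0.1335], [0.5104, -0.1064, 0.14], [0.4974, -0.1065, 0.1451], [0.4937, -0.1066, 0.1465], [0.4769, -0.1068, 0.1531]]
0.2 [[0.5183, -0.1078, 0.1086], [0.5007, -0.1082, 0.1122], [0.487, -0.1084, 0.1149], [0.483, -0.1085, 0.1157], [0.4654, -0.1089, 0.1192]]
0.1 [[0.5153, -0.1083, 0.0939], [0.4973, -0.1088, 0.0957], [0.4834, -0.1091, 0.0971], [0.4794, -0.1092, 0.0975], [0.4615, -0.1096, 0.0993]]
0 [[0.5136, -0.1086, 0.079], [0.4956, -0.1091, 0.079], [0.4816, -0.1094, 0.079], [0.4776, -0.1095, 0.079], [0.4596, -0.1099, 0.079]]
```

```bash
python3 -m inch '[[1,[0.02,0.16,0],[0,0,-0.006]],[1,[0,0,0.2],[0,0,0]],[1,[0,0,0.2],[0,0,0]],[1,[0,0,0.2],[0,0,0]],[1,[0,0,0.2],[0,0,0]],[1,[0,0,0.06],[0,0,0]],[1,[0,0,0],[0,0,0]]]'
python3 - <<'E'
from cell import *
import cv2
cv2.imwrite("pics/w2.png",snapshot("wrist"))
E
```

```text
t: 4.2
tool_pos: [0.4973, -0.1063, 0.1612]
eef_rot: [-2.197, -2.243, 0.002]
force: [-0.3, -0.3, 0.9]
grip_width: 0.0006
finger_force: 0.0
```

View pics/w2.png

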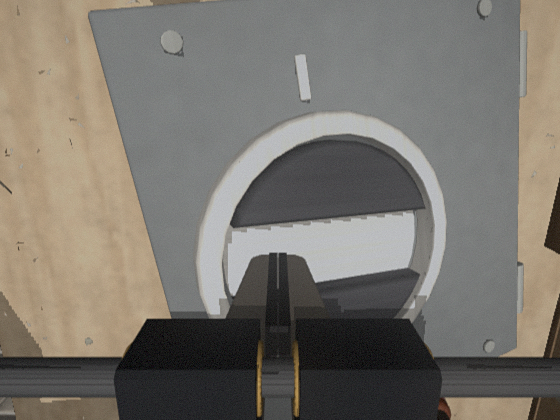

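The wrist view shows the fingertips at about (278,255), over the lower-left part of the slot floor (floor band v 220–280, left end u 228) and clear of the collar. I'll press down along the cover's arc.

```bash
python3 -m inch '[[1,[0,0,0.055],[0,0,0]],[1,[0,-0.015,0.055],[0,0,0]],[1,[0,-0.018,0.055],[0,0,0]],[1,[0,-0.018,0.055],[0,0,0]],[1,[-0.003,-0.018,0.055],[0,0,0]]]'
python3 -m inch '[[1,[-0.003,-0.01,0.055],[0,0,0]],[1,[-0.003,-0.01,0.055],[0,0,0]],[1,[-0.003,-0.01,0.055],[0,0,0]],[1,[-0.003,-0.01,0.055],[0,0,0]],[1,[0,-0.005,0.02],[0,0,0]],[1,[0,0,0],[0,0,0]]]'
```

```text
t: 4.75
tool_pos: [0.4875, -0.1072, 0.1203]
eef_rot: [2.197, 2.246, 0.0]
force: [0.6, 0.0, 0.4]
grip_width: 0.0004
finger_force: 0.5
t: 5.35
tool_pos: [0.4807, -0.1091, 0.0843]
eef_rot: [-2.196, -2.245, 0.001]
force: [-0.3, -1.0, 0.4]
grip_width: 0.0003
finger_force: 0.5
```

```bash
python3 -m inch '[[1,[0,-0.01,0.02],[0,0,0]],[1,[0,-0.005,0.02],[0,0,0]],[1,[0,0,0],[0,0,0]]]'
python3 -m inch '[[1,[0,0,0.015],[0,0,0]],[1,[0,0,0],[0,0,0]]]'
python3 - <<'E'
from cell import *
import cv2
print(state()["force"]);cv2.imwrite("pics/w3.png",snapshot("wrist"))
E
```

```text
t: 5.65
tool_pos: [0.4794, -0.1093, 0.0793]
eef_rot: [2.196, 2.245, 0.001]
force: [0.3, -0.4, 4.4]
grip_width: 0.0007
finger_force: 2.1
t: 5.85
tool_pos: [0.4794, -0.1094, 0.0787]
eef_rot: [2.196, 2.245, 0.001]
force: [-7.3, 0.5, 29.3]
grip_width: 0.0006
finger_force: 14.9
[-7.28144863  0.51331917 29.31685903]
```

View pics/w3.png

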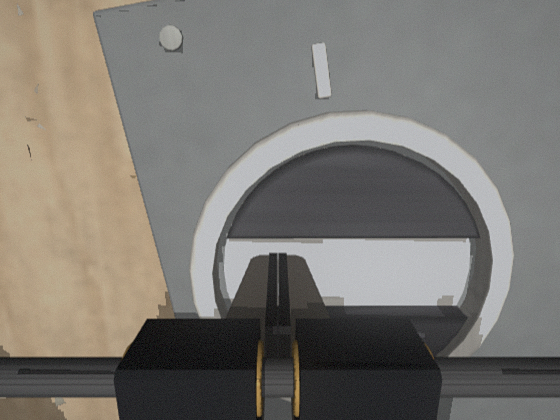

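The cover is shut, with 29 N at z 0.0787, and the slot is aligned with the tool (floor edge level at v≈238). I'll ease the press off and move sideways to the slot wall.

```bash
python3 -m inch '[[1,[0,0,-0.007],[0,0,0]],[1,[0.025,0,0],[0,0,0]],[1,[0.022,0,0],[0,0,0]],[1,[0,0,0],[0,0,0]]]'
python3 -m inch '[[1,[0.031,0.01,0],[0,0,0.089]],[1,[0,0,0],[0,0,0]]]'
```

```text
t: 6.3
tool_pos: [0.48, -0.1027, 0.0791]
eef_rot: [2.194, 2.244, 0.002]
force: [-0.1, -1.4, 14.1]
grip_width: 0.0001
finger_force: 7.5
t: 6.5
tool_pos: [0.4811, -0.0977, 0.079]
eef_rot: [2.351, 2.08, 0.002]
force: [-1.8, -0.2, 17.1]
grip_width: 0.0004
finger_force: 8.3
```

```bash
python3 -m inch '[[1,[0.031,0.01,0],[0,0,0.089]],[1,[0.031,0.01,0],[0,0,0.089]],[1,[0,0,0],[0,0,0]]]'
python3 -m inch '[[1,[0.031,0.01,0],[0,0,0.089]],[1,[0.031,0.01,0],[0,0,0.089]],[1,[0,0,0],[0,0,0]]]'
python3 - <<'E'
from cell import *
import cv2
cv2.imwrite("pics/w4.png",snapshot("wrist"))
E
```

```text
t: 6.8
tool_pos: [0.4853, -0.0889, 0.079]
eef_rot: [2.619, 1.732, 0.001]
force: [-3.7, 1.6, 18.1]
grip_width: 0.0003
finger_force: 9.3
t: 7.1
tool_pos: [0.4919, -0.0817, 0.079]
eef_rot: [2.836, 1.351, 0.001]
force: [-3.3, 2.2, 20.0]
grip_width: 0.0004
finger_force: 9.8
```

View pics/w4.png

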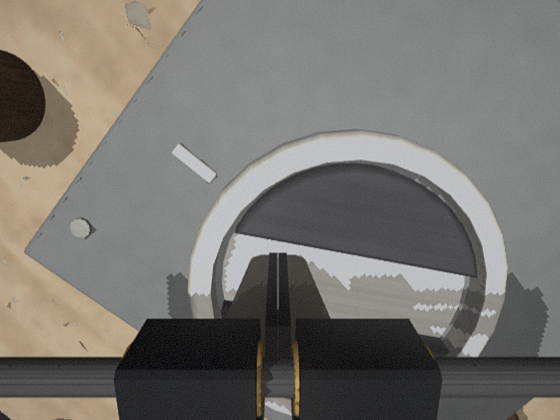

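The wrist view shows the slot wall running from (236,233) to (477,276). The slot is turning but lags the tool by about 10°, so I'll push sideways without turning to realign it.

```bash
python3 -m inch '[[1,[0.025,0.0,0],[0,0,0]],[1,[0.02,0.008,0],[0,0,0]],[1,[0,0,0],[0,0,0]]]'
python3 -m inch '[[1,[0.031,0.013,0],[0,0,0.089]],[1,[0.031,0.013,0],[0,0,0.089]],[1,[0,0,0],[0,0,0]]]'
python3 -m inch '[[1,[0.031,0.013,0],[0,0,0.089]],[1,[0.031,0.013,0],[0,0,0.089]],[1,[0,0,0],[0,0,0]]]'
python3 - <<'E'
from cell import *
import cv2
cv2.imwrite("pics/w5.png",snapshot("wrist"))
E
```

```text
t: 7.45
tool_pos: [0.4975, -0.0777, 0.079]
eef_rot: [2.832, 1.358, 0.002]
force: [-3.2, -1.3, 18.2]
grip_width: 0.0002
finger_force: 8.9
t: 7.75
tool_pos: [0.5075, -0.074, 0.0791]
eef_rot: [2.994, 0.942, 0.004]
force: [-0.3, -2.0, 14.9]
grip_width: 0.0005
finger_force: 7.4
t: 8.05
tool_pos: [0.5147, -0.0723, 0.0789]
eef_rot: [3.099, 0.516, -0.004]
force: [-9.8, -2.4, 23.8]
grip_width: 0.0001
finger_force: 12.0
```

View pics/w5.png

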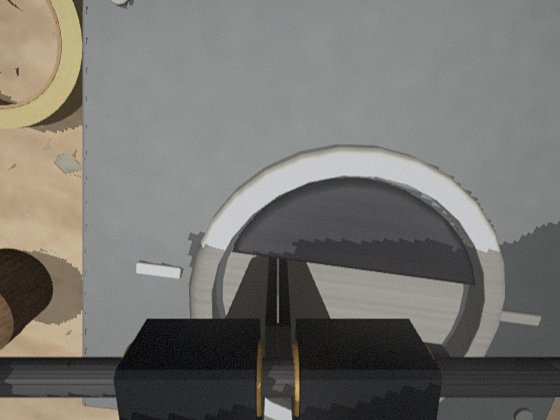

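The ribs (centres near (160,270) and (520,318)) and the slot wall, (236,252) to (472,284), look parallel, and force has built up as it would at the stop. I'll measure the angle.

```bash
cat > ang.py <<'E'
from fit import *
def back(p,uv,z):
    R=cv2.Rodrigues(p["rvec"])[0];d=R.T@np.linalg.inv(p["camera_matrix"])@np.r_[uv,1];c=-R.T@p["tvec"].ravel();return c+d*(z-c[2])/d[2]
def line(p,a,b,z):
    A,B=back(p,a,z),back(p,b,z);return np.degrees(np.arctan2((B-A)[1],(B-A)[0])),A.round(4),B.round(4)
E
python3 - <<'E'
from ang import *
from cell import state
p=camera_params("wrist")
print("wall",line(p,(236,252),(472,284),.093));print("ribs",line(p,(160,270),(520,318),.078));print(state()["force"],state()["torque"])
E
```

```text
wall (np.float64(-79.18375350299074), array([ 0.5243, -0.0495,  0.093 ]), array([ 0.5447, -0.156 ,  0.093 ]))
ribs (np.float64(-79.23402787389425), array([ 0.4966, -0.0172,  0.078 ]), array([ 0.5311, -0.1988,  0.078 ]))
[-9.453022   -2.23854225 23.29996847] [-0.55462488  1.76317041 -0.07267803]
```

The slot and ribs agree within 0.1°, and the push (about 10 N at 35 mm, against 0.1 N m needed) confirms the stop. I'll give one more small nudge, ease off the wall, lift and check.

```bash
python3 -m inch '[[1,[0.008,0,0],[0,0,0]],[1,[0,0,0],[0,0,0]]]'
python3 -m inch '[[1,[-0.035,0,0],[0,0,0]],[1,[0,0,-0.02],[0,0,0]],[1,[0,0,-0.06],[0,0,0]],[1,[0,0,-0.2],[0,0,0]],[1,[0,0,-0.3],[0,0,0]],[1,[0,0,-0.3],[0,0,0]],[1,[0,0,-0.2],[0,0,0]],[1,[0,0,0],[0,0,0]]]'
python3 - <<'E'
from cell import *
import cv2
print(state()["force"]);a=snapshot("wrist");t=snapshot("top")
t=cv2.resize(t[130:270,230:430],None,fx=2.1,fy=2.1,interpolation=cv2.INTER_CUBIC)
cv2.imwrite("pics/w6.png",cv2.vconcat([cv2.resize(a[:,:],(420,300)),t]))
cv2.imwrite("pics/w6full.png",a)
E
```

```text
t: 8.3
tool_pos: [0.5148, -0.0722, 0.0788]
eef_rot: [3.097, 0.524, -0.006]
force: [-13.2, -4.9, 26.1]
grip_width: 0.0006
finger_force: 13.0
t: 9.1
tool_pos: [0.5141, -0.0735, 0.2444]
eef_rot: [3.095, 0.523, 0.011]
force: [0.2, -1.2, -0.5]
grip_width: 0.0006
finger_force: 0.0
[ 0.20258582 -1.22510713 -0.51361301]
```

View pics/w6.png

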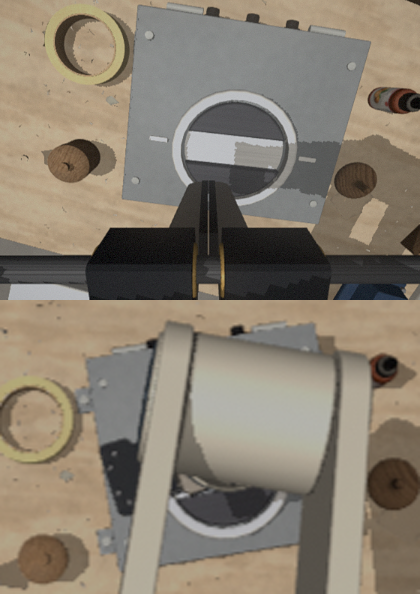

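The cover stays down and the slot lines up with both ribs: slot (185–285, 148) and ribs (158,139), (307,160) in the upper half. The small things stand where they were, and the tool is clear.

```bash
python3 -c "
from cell import hand_in
print(hand_in())"
```

```text
the job is handed in; nothing more can be done
None
```

The control box is shut and locked: I pressed the cover down, turned the fastener clockwise to its stop, and it stayed down after release with nothing else disturbed; I handed the job in at about 9 s.

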